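# Load the fitting filter and index the filter slide

## Robot

A 7-joint arm with a two-finger parallel gripper is mounted at the origin on a cart in front of the work surface, level with it; the furniture and walls round the work are solid. World frame = base frame: x ahead of the robot, y to its left, z up, the work surface at z = 0. Lengths are in m, angles in rad, forces in N, time in s.
With the tool pointing down it reaches from about 0.35 to 0.775 m from the base axis. Payload 3.1 kg.
Tool frame: the origin (TCP) lies at the very end of the fingers, on their centre line; the grasp point (between the pads) lies behind it (ctrl.grip_depth is the z of the grasp point in the tool frame, in m); z points along the fingers, y is the line along which they close (so a half turn about z gives the same grasp; the last joint's range is limited). The gripper opens to 85 mm and grips with 20 to 120 N. Pads are 22 mm wide; open, the fingers measure 114 mm over their backs; the gripper's body (76 mm by 85 mm) begins 54 mm behind the grasp point. The pads swing forward as they close: fully open they stand 13 mm farther back than shut.
Start: joints at [1.179, 0.311, 0.014, 1.512, -0.004, 1.319, -0.027], TCP at [0.189, -0.517, 0.231] pointing down, gripper open.
Joint ranges: [-2.7, 2.7], [-0.3, 1.91], [-1.27, 1.3], [0.12, 2.57], [-1.44, 4.58], [0.2, 2.03], [-3.05, 3.05]. Speed limits (rad/s): [2.79, 2.79, 3.14, 3.14, 3.14, 3.14, 3.14].

## Interface

Orientations are given as a 3x3 rotation matrix whose columns are the frame's x, y, z axes.
In Python, from workcell import ctrl gives the robot as it stands.
- The arm moves only by the tool send_rows, never from a script. Its argument "commands" is a list of rows, each a list of 7 numbers: the gripper's target within -1 to 1 (fully open at 1, half-way at 0, shut at -1), then the shift along the tool's x, y, z in cm, then the turn, a rotation vector about the tool's x, y, z in rad. In form: [[claw, dx, dy, dz, rx, ry, rz], ...]. A call has exactly 10 rows; each row is the pose to reach, as a shift and turn from the pose commanded when the call began, along the tool's axes at that moment; what a row does not reach only later rows make up. A row lasts 1/10 s, in which the tool goes at most 50 mm and 8.59 degrees, less where a joint would pass 70% of its speed; a pose out of reach is approached as far as the arm can. A call with a gripper value outside its range is refused whole. The fingers move at their own pace and stop on an object; "force" is the grip in N (left out, the last holds). Time passes only in rows, so rows that repeat a pose let the fingers close, or fill a call up. It gives the time, the measured TCP pose, the force, the opening and the grip force at its end, in the units of the state.
- ctrl.state(): the state, without advancing time (a new reading comes with each control period).
- ctrl.read_camera(name): name is "scene" or "top" or "wrist"; returns the picture (400x640x3 uint8, red, green, blue); there is no depth.
- ctrl.calibration(name): a dict with "K" (3x3 intrinsics, pixels), "xyz" and "rotation" of the camera in the world; the wrist camera has in their place "mount" (4x4, takes a point from camera to tool coordinates, whose origin is the TCP and whose axes are the flange's). Camera axes: x right, y down, z forward; pixel columns grow to the right and rows downward; lengths in m; the calibration is good to about 2 mm. A picture is of the moment at which its call begins: read the wrist's pose just before it. calibration takes no time and is no camera call.
- ctrl.close_job(): hands the job in; it is judged then, once.
The state is a dict: "time": time; "qpos": joint angles; "joint_velocities": joint speeds; "joint_efforts": joint torques, N m; "position": TCP position; "ee_rot": TCP orientation; "contact_force": force on the tool from outside, world axes, zero at the start; "moment": the same for the moment, N m; "width": opening from 0.0 (shut) to 1.0 (fully open); "grip_force": force on a finger pad.
Only numpy, scipy, OpenCV 4.12 (cv2) and the standard library are available. Lean on these libraries where they do the work, as an engineer would, in place of code of your own. Each camera call takes 0.05 s, during which the arm holds its last target. There are 200 camera calls.

## Task

Take the one round filter cell that fits the slide's empty pocket snugly, seat it fully home in the pocket while the slide is still drawn out, and let go of it; leave the other two cells and everything else lying where they are. Then take the slide by its knob and push it in, past the click of its open hole, until the spring ball clicks into the notch beside the filter, so that the filter stands centred under the reading head. Finish still gripping the knob and holding the slide steady in that notch for the reading: do not let go.

Things in the scene. Friction and masses are not known exactly. Their poses are not given: they have to be found in the camera images.
- rail: aluminium guide rail of the filter reader, 68 x 320 x 22 mm, fixed on the worktop. Origin: centre of its underside. Its +y axis is the direction in which the slide is pushed in, z up.
- filter_slide (a joint): travel of the black filter slide along the rail's +y, in m: 0 fully drawn out, 0.130 at its inner stop; drags with about 2 N. The slide is 56 mm wide, 12 mm thick, 231 mm long, its top 34 mm above the worktop. Its value when the pocket is under the head depends on where the head is clamped.
- open_hole (a point): centre of the slide's open 30 mm through hole, 70 mm along +y from the pocket. The slide's edge that faces the rail's -x has two V-notches, beside this hole and beside the pocket. At the start the ball presses on the plain edge farther along +y; pushing in brings first this hole's notch to the ball, then 70 mm later the pocket's.
- pocket (a point): centre of the pocket's floor in the slide. The pocket is a round recess 34 mm across and 8 mm deep, open upward (its rim is 8 mm above this point); the floor has a 22 mm light hole. At the start the pocket lies 75 to 115 mm before the head. Its y axis is the rail's +y.
- knob_grip (a point): half-way up the round upright grip of the slide's aluminium knob: grip 16 mm across, reaching from 11 mm below to 11 mm above this point; the knob stands on the slide 92 mm behind (-y of) the pocket's centre. The slide's top is 21 mm below this point.
- head: white reading head, 104 x 60 mm, bridging the slide, top of its barrel 97 mm high; clamped on the rail at a place that varies by 20 mm. Origin: at worktop level under its centre; axes as the rail's. Its underside is 50 mm above the worktop. The filter is in place when the pocket's centre is in the plane y = 0 of this frame.
- plunger (a joint): spring ball (7 mm) of the head's ball plunger, in the head's plane y = 0, in m: about 0.001 on the plain edge (pressing with 8 N), 0.0035 to 0.004 in a notch. Notch flanks slope at 45 degrees and reach 4.5 mm to each side: there the drag of 2 N turns into a pull of about 3 to 5 N toward the notch centre; pushing on out of the notch takes about 10 N.
- cell_small_mid (a point): centre (half-way up) of a round aluminium filter cell, 26 mm across, 20 mm high, standing on the mat; its upper glass is slightly sunk. Too small for the pocket. The three cells look alike but for their size, and lie in any order.
- cell_medium_mid (a point): centre (half-way up) of the like filter cell 32 mm across, 20 mm high, 40 g: the one that fits the 34 mm pocket. Seated, its underside lies on the pocket floor, its centre is 10 mm above the point pocket and its upper 12 mm stand out of the slide. Its foot has a 3 mm chamfer.
- cell_large_mid (a point): centre (half-way up) of the like filter cell 38 mm across, 20 mm high. Too large for the pocket.
- mat: grey mat 220 x 130 x 2 mm lying on the worktop left of the reader; the cells stand on it in a row along its x axis, 70 mm apart, 25 mm to the -y side of its centre line. Origin: centre of its underside.
- tweezers: steel tweezers, 120 mm long, lying on the mat along the row of cells, 70 mm to its +y side; bystander.
- petri_dish: covered dish 90 mm across, right of the reader; bystander.
- coverslips: small box of cover glasses, 31 x 31 x 16 mm, right of the reader; bystander.
- marker: black marker pen, 128 mm long, in front of the keyboard; bystander.
- stain_bottle: amber bottle 42 mm across, 99 mm tall, behind the mat; bystander.
There are look-alikes about, which are no part of the job. What is shaped like the part that bears cell_medium_mid but pink is not meant. Leave any yellow look-alike of the part that bears cell_large_mid alone.

How it is judged:
On the way:
1. the fitting cell sits fully home in the pocket and has been let go, the slide still drawn out (horizontal distance between cell_medium_mid and pocket below 0.003 m and z of cell_medium_mid in the frame of pocket below 0.0115 m and angle between cell_medium_mid's own z axis and vertical below 0.08 rad and contact force between the fingers and cell_medium below 0.1 N and y of pocket in the frame of head below -0.05 m), for 0.2 s.
At the end, for the whole second after the job is handed in: Pocket within 2 mm of the head's centre plane, ball in its notch, slide at rest, fingers pressing the knob with over 3 N; the 32 mm cell fully home in the pocket (within 3 mm of centre, at most 1.5 mm proud, upright), not touched by the fingers; the other two cells on the mat (y of pocket in the frame of head between -0.002 and 0.002 m and value of joint plunger above 0.001 m and contact force between the fingers and filter_slide above 3 N and distance between the grasp point and knob_grip below 0.035 m and velocity of joint filter_slide between -0.01 and 0.01 m/s and horizontal distance between cell_medium_mid and pocket below 0.003 m and z of cell_medium_mid in the frame of pocket below 0.0115 m and angle between cell_medium_mid's own z axis and vertical below 0.08 rad and contact force between the fingers and cell_medium below 0.1 N and height (world z) of each of cell_small_mid, cell_large_mid below 0.015 m); the arm keeps its last pose, push and grip.
It fails at once if one of the other two cells is shifted by more than 30 mm (distance of any of cell_small_mid, cell_large_mid from where it was at the start of the episode above 0.03 m).
It fails at once if a bystander is shifted by more than 30 mm (distance of any of tweezers, petri_dish, coverslips, marker, stain_bottle from where it was at the start of the episode above 0.03 m).
It also fails if it takes over 64 s, if anything falls off the work surface, if the arm or the gripper's body presses on something with over 40 N, if the wrist force passes 120 N, or if a joint passes its speed limit or range.

## Working session

There is one attempt and no reset: what is moved stays moved. The work goes in short steps, Python scripts to look and compute and a tool call to move; the robot and the scene stay as the last step left them, time stands still between calls to the robot, and variables do not carry over. Pictures are saved under pics/ and viewed, at most 10 in all, crops included, and the job is handed in when it is done.

Besides the shell and the picture viewer there is one more tool, called after "Call:" as name([rows], argument=value, ...), one row to a line, values as JSON. send_rows: Moves the arm, as the interface text tells. Its arguments: {"type":"object","properties":{"commands":{"type":"array"},"force":{"type":"number"}},"required":["commands"]}

```bash
ls; mkdir -p pics; python3 - <<'E'
from workcell import ctrl
import cv2,numpy as np
np.set_printoptions(precision=4,suppress=True)
s=ctrl.state();print(s['time'],s['position'],s['ee_rot'],s['width'],ctrl.grip_depth)
for n in('top','scene'):
    im=ctrl.read_camera(n);cv2.imwrite(f'pics/{n}0.png',im[:,:,::-1]);c=ctrl.calibration(n);print(n,c)
print(ctrl.calibration('wrist'))
E
```

```text
pics
0.0 [ 0.1883 -0.516   0.2302] [[ 0.9394  0.3428 -0.0009]
 [ 0.3428 -0.9394  0.0022]
 [-0.0001 -0.0023 -1.    ]] 0.9990522881682182 -0.0187
top {'K': array([[362.8059,   0.    , 320.212 ],
       [  0.    , 362.8059, 200.5428],
       [  0.    ,   0.    ,   1.    ]]), 'xyz': array([0.3649, 0.0256, 0.9939]), 'rotation': array([[ 0.0243, -0.9844,  0.1742],
       [-0.9993, -0.0191,  0.0314],
       [-0.0276, -0.1749, -0.9842]])}
scene {'K': array([[443.828 ,   0.    , 322.5869],
       [  0.    , 443.828 , 198.1619],
       [  0.    ,   0.    ,   1.    ]]), 'xyz': array([1.1568, 0.1794, 1.2804]), 'rotation': array([[-0.2071,  0.8594, -0.4675],
       [ 0.9782,  0.1757, -0.1103],
       [-0.0126, -0.4801, -0.8771]])}
{'K': array([[300.8715,   0.    , 319.1034],
       [  0.    , 300.8715, 203.1798],
       [  0.    ,   0.    ,   1.    ]]), 'mount': array([[ 0.0005, -0.9636, -0.2674,  0.0678],
       [ 1.    ,  0.0005,  0.    , -0.0002],
       [ 0.0001, -0.2674,  0.9636, -0.1424],
       [ 0.    ,  0.    ,  0.    ,  1.    ]])}
```

View pics/top0.png

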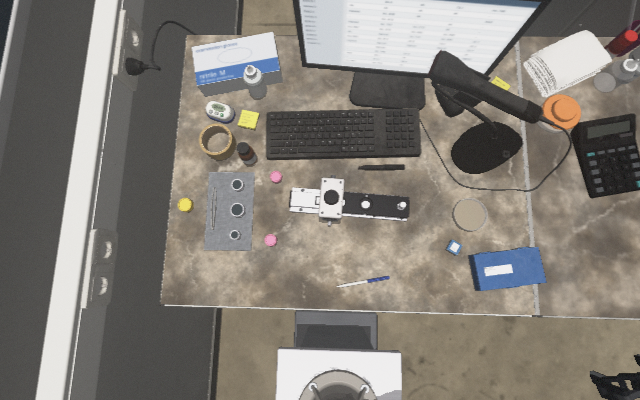

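View pics/scene0.png

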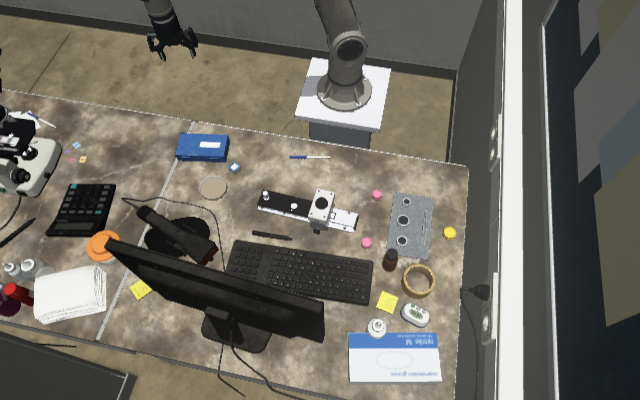

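```bash
python3 - <<'E'
import cv2,numpy as np
a=cv2.imread('pics/top0.png')
c1=cv2.resize(a[165:255,200:260],None,fx=6,fy=6,interpolation=cv2.INTER_CUBIC)
c2=cv2.resize(a[165:255,285:415],None,fx=3.2,fy=6,interpolation=cv2.INTER_CUBIC)
c2=cv2.resize(a[175:225,285:415],None,fx=3.3,fy=3.3,interpolation=cv2.INTER_CUBIC)
o=np.zeros((540,800,3),np.uint8);o[:,:360]=c1;o[:c2.shape[0],365:365+c2.shape[1]]=c2
cv2.imwrite('pics/c.png',o)
E
```

```text
(no output)
```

View pics/c.png

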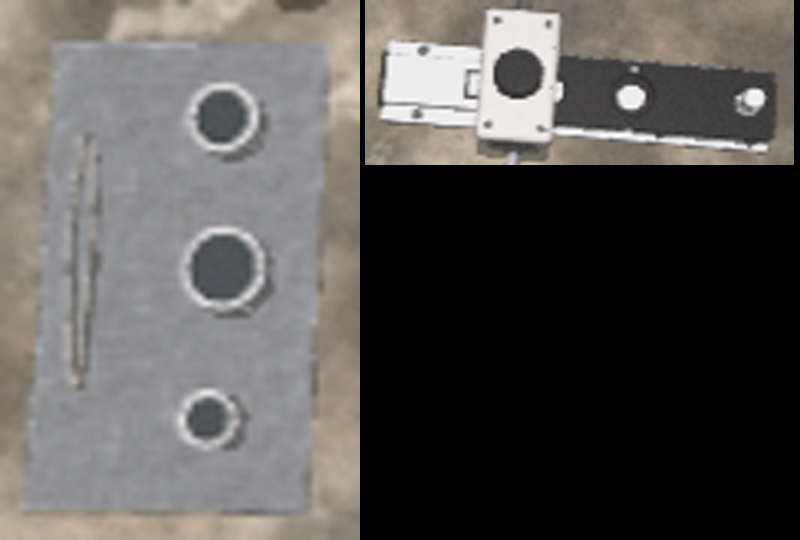

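```bash
cat > h.py <<'E'
from workcell import ctrl
import cv2,numpy as np
np.set_printoptions(precision=4,suppress=True)
def pt(u,v,z,K,R,t):
    d=R@np.linalg.solve(K,[u,v,1.]);return t+d*(z-t[2])/d[2]
def px(P,K,R,t):
    p=K@(R.T@(np.asarray(P)-t));return p[:2]/p[2]
def top(): c=ctrl.calibration('top');return c['K'],c['rotation'],c['xyz']
def wrist():
    s=ctrl.state();c=ctrl.calibration('wrist');R,p=s['ee_rot'],s['position'];M=c['mount']
    return c['K'],R@M[:3,:3],p+R@M[:3,3]
def move(P,yaw):
    """tool-frame shift (cm) and turn to TCP P, pointing down, tool y at yaw mod pi"""
    s=ctrl.state();R=s['ee_rot'];best=None
    from scipy.spatial.transform import Rotation as Ro
    for k in(0,np.pi):
        y=np.array([np.cos(yaw+k),np.sin(yaw+k),0]);z=np.array([0,0,-1.]);x=np.cross(y,z)
        r=Ro.from_matrix(R.T@np.c_[x,y,z]).as_rotvec()
        if best is None or np.linalg.norm(r)<np.linalg.norm(best):best=r
    return R.T@(np.asarray(P)-s['position'])*100,best
E
python3 - <<'E'
from h import *
T=top()
f=lambda x,y,x0,y0,s:((x+.5)/s-.5+x0,(y+.5)/s-.5+y0)
for n,p in(('far',(224,118)),('mid',(223,268)),('near',(208,419))):print(n,pt(*f(*p,200,165,6),.022,*T))
g=lambda x,y:f(x-365,y,285,175,3.3)
po=pt(*g(631,97),.026,*T);kn=pt(*g(756,97),.066,*T);he=pt(*g(518,74),.097,*T)
print(po,kn,he,np.linalg.norm((po-kn)[:2]),np.linalg.norm((po-he)[:2]))
a=pt(*g(555,57),.034,*T);b=pt(*g(775,73),.034,*T);print('edge dir',np.arctan2(*(a-b)[1::-1]),np.arctan2(*(po-kn)[1::-1]),np.arctan2(*(he-po)[1::-1]))
for c in((55,42),(328,42),(24,512),(308,514)):print(pt(*f(*c,200,165,6),.002,*T))
print(ctrl.state()['qpos'])
E
```

```text
far [0.5781 0.2878 0.022 ]
mid [0.5084 0.2837 0.022 ]
near [0.4397 0.2861 0.022 ]
[ 0.529  -0.0653  0.026 ] [ 0.5241 -0.1588  0.066 ] [0.533  0.0273 0.097 ] 0.09368969776154906 0.09259886848819927
edge dir 1.5153745210840575 1.5188512056915167 1.527161842445681
[0.6179 0.3762 0.002 ]
[0.6201 0.2461 0.002 ]
[0.3971 0.3731 0.002 ]
[0.3992 0.2428 0.002 ]
[ 1.1793  0.3117  0.014   1.5129 -0.0044  1.3192 -0.0272]
```

```bash
python3 - <<'E'
from h import *
print(move([.50,-.065,.23],1.518)); print(pt(276,176,.02,*top()),pt(245,153,.05,*top()))
E
```

```text
(array([ 44.7456, -31.6873,   0.094 ]), array([-0.0021,  0.0005,  0.4027]))
[0.6039 0.1808 0.02  ] [0.6594 0.2637 0.05  ]
```

Call:
send_rows([
  [0.3,4.5,-3.2,0,0,0,0.04],
  [0.3,9,-6.4,0,0,0,0.08],
  [0.3,13.5,-9.5,0,0,0,0.12],
  [0.3,18,-12.7,0,0,0,0.16],
  [0.3,22.5,-15.9,0,0,0,0.2],
  [0.3,27,-19,0,0,0,0.24],
  [0.3,31.5,-22.2,0,0,0,0.28],
  [0.3,36,-25.4,0,0,0,0.32],
  [0.3,40.5,-28.5,0,0,0,0.36],
  [0.3,44.7,-31.7,0,0,0,0.4],
])

```text
time: 1.1
position: [0.4736, -0.104, 0.2311]
ee_rot: [[0.999, -0.052, -0.0], [-0.052, -0.999, -0.0], [-0.0, 0.0, -1.0]]
contact_force: [1.4, -0.7, -0.2]
width: 0.654
grip_force: 0.0
```

```bash
python3 - <<'E'
from h import *
s=ctrl.state();W=wrist();im=ctrl.read_camera('wrist');cv2.imwrite('pics/w1.png',im[:,:,::-1])
print(s['time'],s['position'],s['ee_rot'],s['width'],s['joint_velocities'])
print([px(p,*W) for p in([.529,-.0653,.026],[.5241,-.1588,.066],[.533,.0273,.097])])
t=ctrl.read_camera('top')
cv2.imwrite('pics/w1c.png',np.vstack([im[:,:,::-1]]))
E
```

```text
1.1 [ 0.4736 -0.104   0.2311] [[ 0.9986 -0.0522 -0.0003]
 [-0.0522 -0.9986 -0.0003]
 [-0.0003  0.0003 -1.    ]] 0.6544281290065964 [-0.7716  0.3697 -0.3304 -0.4076  0.1822  0.0694 -1.5194]
[array([282.4745, 132.9323]), array([371.6146, 134.7135]), array([170.1246, 137.2268])]
```

View pics/w1.png

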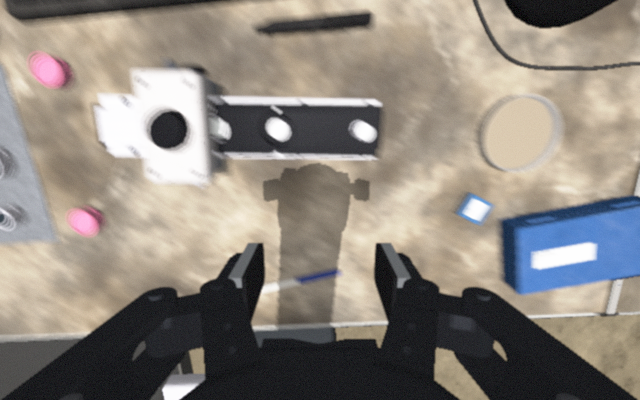

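```bash
python3 - <<'E'
from h import *
print(ctrl.state()['position'],move([.53,.285,.18],1.518))
E
```

```text
[ 0.4762 -0.0961  0.2311] (array([  4.0004, -38.249 ,   5.3586]), array([-0.0062, -0.0019,  0.017 ]))
```

Call:
send_rows([
  [0.3,0.4,-4.5,0.5,0,0,0],
  [0.3,0.8,-9,1,0,0,0],
  [0.3,1.2,-13.5,1.5,0,0,0],
  [0.3,1.6,-18,2,0,0,0],
  [0.3,2.0,-22.5,2.5,0,0,0],
  [0.3,2.4,-27,3,0,0,0],
  [0.3,2.8,-31.5,3.5,0,0,0],
  [0.3,3,-35,4,0,0,0],
  [0.3,3,-35,5,0,0,0],
  [0.3,3,-35,5,0,0,0],
])

```text
time: 2.2
position: [0.5191, 0.2423, 0.1791]
ee_rot: [[0.999, -0.048, -0.004], [-0.048, -0.999, -0.002], [-0.004, 0.002, -1.0]]
contact_force: [1.4, -0.1, 0.2]
width: 0.65
grip_force: 0.0
```

```bash
python3 - <<'E'
from h import *
import time
for i in range(2): ctrl.read_camera('top')
s=ctrl.state();W=wrist();im=ctrl.read_camera('wrist');cv2.imwrite('pics/w2.png',im[:,:,::-1])
print(s['time'],s['position'],s['width'],s['joint_velocities'])
print([px(p,*W) for p in([.5781,.2878,.022],[.5084,.2837,.022],[.4397,.2861,.022])])
E
```

```text
2.3 [0.5208 0.2403 0.1807] 0.6508888096792186 [ 0.0153 -0.0165  0.0039 -0.0133 -0.0027 -0.0052 -0.003 ]
[array([267.3791, 133.2583]), array([277.8855, 201.891 ]), array([281.2324, 262.2383])]
```

View pics/w2.png

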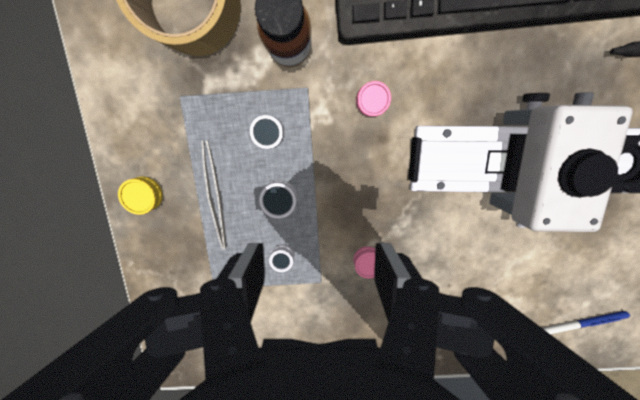

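```bash
python3 - <<'E'
from h import *
W=wrist();im=cv2.imread('pics/w2.png')
print('bottle front foot',pt(294,69,0,*W))
g=cv2.cvtColor(im,cv2.COLOR_BGR2GRAY)[105:160,240:295]
m=(g>185).astype(np.uint8)
c=max(cv2.findContours(m,cv2.RETR_EXTERNAL,cv2.CHAIN_APPROX_NONE)[0],key=cv2.contourArea)
e=cv2.fitEllipse(c);print(e); u,v=e[0][0]+240,e[0][1]+105
C=pt(u,v,.022,*W);print(C, e[1], e[1][0]*(W[2][2]-.022)/300.87)
print(move([C[0],C[1],.06],1.55))
E
```

```text
bottle front foot [0.6385 0.259  0.    ]
((25.45611572265625, 26.437101364135742), (31.928258895874023, 33.810367584228516), 157.28131103515625)
[0.5805 0.2895 0.022 ] (31.928258895874023, 33.810367584228516) 0.032002798200594366
(array([ 5.6647, -5.2569, 12.1091]), array([ 0.0017,  0.    , -0.0321]))
```

```bash
python3 - <<'E'
from h import *
print(move([.5797,.289,.06],1.519),move([.5797,.289,.010],1.519))
E
```

```text
(array([ 5.5896, -5.1979, 12.1092]), array([ 0.0017, -0.    , -0.0011])) (array([ 5.5895, -5.2062, 17.1092]), array([ 0.0017, -0.    , -0.0011]))
```

Call:
send_rows([
  [0.3,2,-1.8,2,0,0,0],
  [0.3,4,-3.8,5,0,0,0],
  [0.3,5.6,-5.2,8,0,0,0],
  [0.3,5.6,-5.2,11,0,0,0],
  [0.3,5.6,-5.2,12,0,0,0],
  [0.3,5.6,-5.2,12,0,0,0],
  [0.3,5.6,-5.2,12,0,0,0],
  [0.3,5.6,-5.2,12,0,0,0],
  [0.3,5.6,-5.2,12,0,0,0],
  [0.3,5.6,-5.2,12,0,0,0],
], force=25)

```text
time: 3.35
position: [0.5797, 0.2919, 0.0627]
ee_rot: [[0.999, -0.05, 0.002], [-0.05, -0.999, 0.001], [0.002, -0.001, -1.0]]
contact_force: [-0.3, -0.6, -0.1]
width: 0.649
grip_force: 0.0
```

```bash
python3 - <<'E'
from h import *
s=ctrl.state();print(s['position'],s['ee_rot'],s['contact_force'],s['width'])
print(move([.5797,.289,.010],1.519))
W=wrist();im=ctrl.read_camera('wrist');cv2.imwrite('pics/w3.png',im[:,:,::-1]);print(px([.5797,.289,.022],*W))
E
```

```text
[0.5797 0.2919 0.0627] [[ 0.9987 -0.0502  0.002 ]
 [-0.0502 -0.9987  0.0009]
 [ 0.002  -0.001  -1.    ]] [-0.3207 -0.5731 -0.1065] 0.6491639708384653
(array([-0.0004,  0.2943,  5.2663]), array([-0.001 , -0.002 ,  0.0016]))
[323.8947 228.4005]
```

View pics/w3.png

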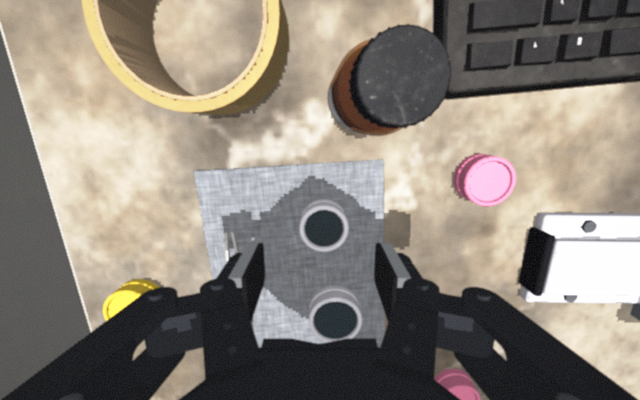

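Call:
send_rows([
  [0.3,0,0.3,2,0,0,0],
  [0.3,0,0.3,3.5,0,0,0],
  [0.3,0,0.3,4.6,0,0,0],
  [0.3,0,0.3,5.2,0,0,0],
  [0.3,0,0.3,5.2,0,0,0],
  [0.3,0,0.3,5.2,0,0,0],
  [0.3,0,0.3,5.2,0,0,0],
  [0.3,0,0.3,5.2,0,0,0],
  [0.3,0,0.3,5.2,0,0,0],
  [0.3,0,0.3,5.2,0,0,0],
], force=25)

```text
time: 4.4
position: [0.5792, 0.2887, 0.0096]
ee_rot: [[0.999, -0.05, 0.001], [-0.05, -0.999, 0.0], [0.001, -0.0, -1.0]]
contact_force: [0.1, 1.2, 0.3]
width: 0.655
grip_force: 0.0
```

Call:
send_rows([
  [-0.3,0,0,0,0,0,0],
  [-0.6,0,0,0,0,0,0],
  [-1,0,0,0,0,0,0],
  [-1,0,0,0,0,0,0],
  [-1,0,0,0,0,0,0],
  [-1,0,0,0,0,0,0],
  [-1,0,0,0,0,0,0],
  [-1,0,0,0,0,0,0],
  [-1,0,0,0,0,0,0],
  [-1,0,0,0,0,0,0],
], force=25)

```text
time: 5.4
position: [0.5792, 0.2887, 0.0095]
ee_rot: [[0.999, -0.05, 0.0], [-0.05, -0.999, 0.0], [0.0, -0.0, -1.0]]
contact_force: [0.1, -0.5, 3.3]
width: 0.36
grip_force: 24.9
```

Call:
send_rows([
  [-1,0,0,-1,0,0,0],
  [-1,0,0,-4,0,0,0],
  [-1,0,0,-8,0,0,0],
  [-1,0,0,-12,0,0,0],
  [-1,0,0,-15,0,0,0],
  [-1,-1,2,-15,0,0,0],
  [-1,-2,6,-15,0,0,0],
  [-1,-4,10,-15,0,0,0],
  [-1,-6,14,-15,0,0,0],
  [-1,-8,18,-15,0,0,0],
])

```text
time: 6.4
position: [0.4886, 0.1112, 0.1592]
ee_rot: [[0.999, -0.05, -0.001], [-0.05, -0.999, -0.0], [-0.001, 0.0, -1.0]]
contact_force: [0.6, -1.1, -0.3]
width: 0.358
grip_force: 24.9
```

Call:
send_rows([
  [-1,0,4,0,0,0,0],
  [-1,0,8,0,0,0,0],
  [-1,0,12,0,0,0,0],
  [-1,0,15,0,0,0,0],
  [-1,0,16.5,0,0,0,0],
  [-1,0,17.5,0,0,0,0],
  [-1,0,17.5,0,0,0,0],
  [-1,0,17.5,0,0,0,0],
  [-1,0,17.5,0,0,0,0],
  [-1,0,17.5,0,0,0,0],
])

```text
time: 7.4
position: [0.4814, -0.0605, 0.1593]
ee_rot: [[0.999, -0.048, 0.0], [-0.048, -0.999, 0.001], [0.0, -0.001, -1.0]]
contact_force: [0.3, -0.6, -0.0]
width: 0.358
grip_force: 24.9
```

```bash
python3 - <<'E'
from h import *
s=ctrl.state();W=wrist();im=ctrl.read_camera('wrist');cv2.imwrite('pics/w4.png',im[:,:,::-1])
print(s['time'],s['position'],s['ee_rot'],s['width'],s['grip_force'],abs(s['joint_velocities']).max())
print([px(p,*W) for p in([.529,-.0653,.026],[.5241,-.1588,.066],[.533,.0273,.097])])
E
```

```text
7.4 [ 0.4814 -0.0605  0.1593] [[ 0.9989 -0.0476  0.0001]
 [-0.0476 -0.9989  0.0005]
 [ 0.0001 -0.0005 -1.    ]] 0.35826504311312013 24.906821250915527 0.006635333275212065
[array([322.3235, 142.6877]), array([443.9398, 147.1702]), array([185.7908, 150.997 ])]
```

View pics/w4.png

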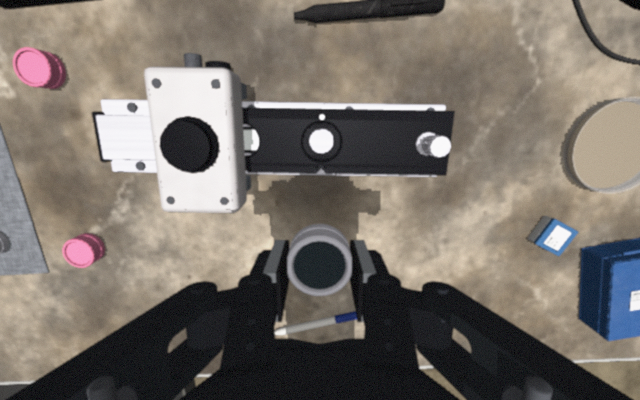

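```bash
python3 - <<'E'
from h import *
W=wrist();s=ctrl.state();im=cv2.imread('pics/w4.png');g=cv2.cvtColor(im,cv2.COLOR_BGR2GRAY)
def blob(x0,x1,y0,y1,th,):
    m=(g[y0:y1,x0:x1]>th).astype(np.uint8)
    c=max(cv2.findContours(m,cv2.RETR_EXTERNAL,cv2.CHAIN_APPROX_NONE)[0],key=cv2.contourArea)
    e=cv2.fitEllipse(cv2.convexHull(c));return e[0][0]+x0,e[0][1]+y0,e[1]
u,v,d=blob(303,340,124,160,150);P=pt(u,v,.026,*W);print('pocket',u,v,d,np.array(d)/300.87*(W[2][2]-.026),P)
u2,v2=319.5,262
# dark glass of the held cell
m=((g[232:294,290:350]<75)).astype(np.uint8);c=max(cv2.findContours(m,0,1)[0],key=cv2.contourArea);e=cv2.fitEllipse(c);print(e)
for q in((u2,v2),(e[0][0]+290,e[0][1]+232)):
    C=pt(*q,s['position'][2]+.0125,*W);print('cell',C,s['ee_rot'].T@(C-s['position']))
print('shift',move([P[0],P[1],.06],1.522))
a,b=pt(250,111,.034,*W),pt(450,111,.034,*W);print(np.arctan2(*(a-b)[1::-1]))
cv2.imwrite('pics/w4z.png',cv2.resize(np.hstack([im[105:180,280:360],im[222:297,280:360]]),None,fx=5,fy=5,interpolation=cv2.INTER_CUBIC))
E
```

```text
pocket 321.0380668640137 140.66473197937012 (24.219295501708984, 24.8568115234375) [0.0222 0.0228] [ 0.5308 -0.0645  0.026 ]
((29.110017776489258, 32.90382766723633), (46.17584228515625, 50.94807434082031), 89.29340362548828)
cell [ 0.4841 -0.0609  0.1718] [ 0.0028  0.0001 -0.0125]
cell [ 0.4826 -0.0607  0.1718] [ 0.0013 -0.0001 -0.0125]
shift (array([4.9548, 0.1455, 9.928 ]), array([-0.0004,  0.0001,  0.0008]))
1.5233056707215513
```

View pics/w4z.png

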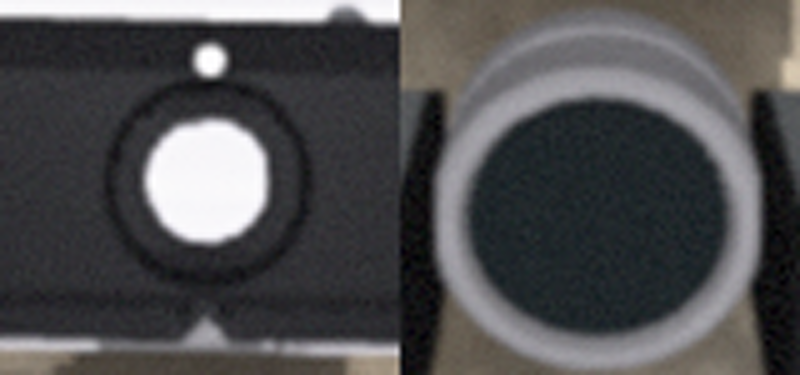

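Call:
send_rows([
  [-1,2,0.1,2,0,0,0],
  [-1,4,0.15,4,0,0,0],
  [-1,4.8,0.15,7,0,0,0],
  [-1,4.8,0.15,9.5,0,0,0],
  [-1,4.8,0.15,10.7,0,0,0],
  [-1,4.8,0.15,10.7,0,0,0],
  [-1,4.8,0.15,10.7,0,0,0],
  [-1,4.8,0.15,10.7,0,0,0],
  [-1,4.8,0.15,10.7,0,0,0],
  [-1,4.8,0.15,10.7,0,0,0],
])

```text
time: 8.45
position: [0.5298, -0.066, 0.0533]
ee_rot: [[0.999, -0.05, 0.002], [-0.05, -0.999, -0.0], [0.002, 0.0, -1.0]]
contact_force: [-0.4, -0.9, -0.7]
width: 0.357
grip_force: 24.9
```

Call:
send_rows([
  [-1,0,-0.15,0.4,0,0,0],
  [-1,0,-0.15,0.8,0,0,0],
  [-1,0,-0.15,1.1,0,0,0],
  [-1,0,-0.15,1.3,0,0,0],
  [-1,0,-0.15,1.5,0,0,0],
  [-1,0,-0.15,1.7,0,0,0],
  [-1,0,-0.15,1.85,0,0,0],
  [-1,0,-0.15,1.95,0,0,0],
  [-1,0,-0.15,1.95,0,0,0],
  [-1,0,-0.15,1.95,0,0,0],
])

```text
time: 9.45
position: [0.5293, -0.0644, 0.0337]
ee_rot: [[0.999, -0.05, 0.0], [-0.05, -0.999, -0.0], [0.0, 0.0, -1.0]]
contact_force: [-2.4, 0.5, 5.7]
width: 0.359
grip_force: 27.9
```

Call:
send_rows([
  [-0.1,0,0,0,0,0,0],
  [0.1,0,0,0,0,0,0],
  [0.1,0,0,0,0,0,0],
  [0.1,0,0,0,0,0,0],
  [0.1,0,0,0,0,0,0],
  [0.1,0,0,-0.5,0,0,0],
  [0.1,0,0,-2,0,0,0],
  [0.1,0,0,-4,0,0,0],
  [0.1,0,0,-7,0,0,0],
  [0.1,0,0,-10,0,0,0],
])

```text
time: 10.45
position: [0.5288, -0.0643, 0.1338]
ee_rot: [[0.999, -0.05, -0.001], [-0.05, -0.999, 0.0], [-0.001, -0.0, -1.0]]
contact_force: [0.8, 0.0, -0.3]
width: 0.546
grip_force: 0.0
```

Call:
send_rows([
  [0.1,-2,2,-2,0,0,0],
  [0.1,-4,4,-2,0,0,0],
  [0.1,-5,4,-2,0,0,0],
  [0.1,-5,4,-2,0,0,0],
  [0.1,-5,4,-2,0,0,0],
  [0.1,-5,4,-2,0,0,0],
  [0.1,-5,4,-2,0,0,0],
  [0.1,-5,4,-2,0,0,0],
  [0.1,-5,4,-2,0,0,0],
  [0.1,-5,4,-2,0,0,0],
])

```text
time: 11.45
position: [0.4774, -0.1016, 0.1527]
ee_rot: [[0.999, -0.05, -0.0], [-0.05, -0.999, 0.0], [-0.0, -0.0, -1.0]]
contact_force: [1.5, 0.2, -0.1]
width: 0.548
grip_force: 0.0
```

```bash
python3 - <<'E'
from h import *
s=ctrl.state();W=wrist();im=ctrl.read_camera('wrist');cv2.imwrite('pics/w5.png',im[:,:,::-1])
print(s['time'],s['position'],s['width'],s['grip_force'],abs(s['joint_velocities']).max())
print([px(p,*W) for p in([.5305,-.0645,.026],[.5305,-.0645,.046],[.526,-.157,.066],[.533,.0273,.097])])
E
```

```text
11.45 [ 0.4774 -0.1016  0.1527] 0.5482509545358654 0.0 0.0025489361395734933
[array([274.0825, 139.2276]), array([270.5082, 140.7777]), array([390.0964, 142.5038]), array([117.4255, 149.2729])]
```

View pics/w5.png

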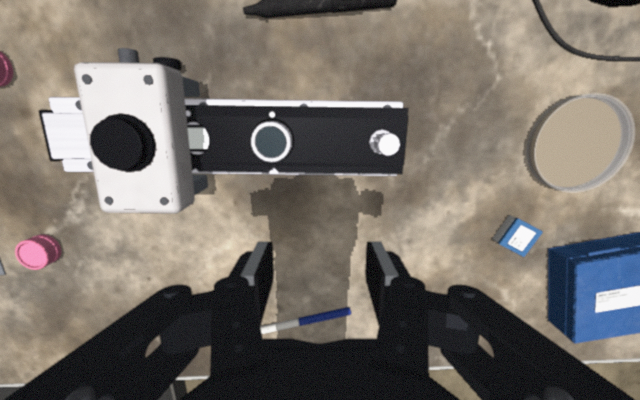

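```bash
python3 - <<'E'
from h import *
W=wrist();s=ctrl.state()
im=cv2.imread('pics/w5.png');g=cv2.cvtColor(im,cv2.COLOR_BGR2GRAY)
m=(g[105:182,85:160]<60).astype(np.uint8);c=max(cv2.findContours(m,0,1)[0],key=cv2.contourArea)
(x,y),r=cv2.minEnclosingCircle(c);print(x+85,y+105,r)
H=pt(122,143,.097,*W);print('barrel',H)
K=pt(390.5,142.5,.066,*W);print('knob',K)
ax=np.array([.05,.9987,0]);P=np.array([.5305,-.0645,0])
print('travel',ax@(H-P),'knob behind',ax@(P-K))
# head front face corners: body screws
for q in((87,79),(149,79),(108.5,201),(170,202)):print(pt(*q,.075,*W))
k=P-.092*ax;print(k);print(move([k[0],k[1],.10],1.5207),move([k[0],k[1],.0375],1.5207))
E
```

```text
122.17123413085938 144.5856170654297 32.69108963012695
barrel [0.5368 0.0234 0.097 ]
knob [ 0.526  -0.1574  0.066 ]
travel 0.08808707457206914 knob behind 0.09297804597399757
[0.5796 0.0519 0.075 ]
[0.5775 0.0096 0.075 ]
[0.4936 0.0576 0.075 ]
[0.4905 0.0111 0.075 ]
[ 0.5259 -0.1564  0.    ]
(array([5.118 , 5.2198, 5.2707]), array([-0.0001,  0.0001,  0.0002])) (array([ 5.1183,  5.2203, 11.5207]), array([-0.0001,  0.0001,  0.0002]))
```

Call:
send_rows([
  [0.1,2.5,2.6,1,0,0,0],
  [0.1,5.1,5.2,2,0,0,0],
  [0.1,5.1,5.2,5,0,0,0],
  [0.1,5.1,5.2,8,0,0,0],
  [0.1,5.1,5.2,10,0,0,0],
  [0.1,5.1,5.2,11,0,0,0],
  [0.1,5.1,5.2,11.1,0,0,0],
  [0.1,5.1,5.2,11.1,0,0,0],
  [0.1,5.1,5.2,11.1,0,0,0],
  [0.1,5.1,5.2,11.1,0,0,0],
])

```text
time: 12.5
position: [0.5267, -0.1565, 0.0431]
ee_rot: [[0.999, -0.05, 0.003], [-0.05, -0.999, -0.001], [0.003, 0.001, -1.0]]
contact_force: [-0.0, -0.1, 0.2]
width: 0.546
grip_force: 0.0
```

Call:
send_rows([
  [-0.2,0,0,0,0,0,0],
  [-0.4,0,0,0,0,0,0],
  [-0.6,0,0,0,0,0,0],
  [-0.8,0,0,0,0,0,0],
  [-1,0,0,0,0,0,0],
  [-1,0,0,0,0,0,0],
  [-1,0,0,0,0,0,0],
  [-1,0,0,0,0,0,0],
  [-1,0,0,0,0,0,0],
  [-1,0,0,0,0,0,0],
], force=40)

```text
time: 13.5
position: [0.5257, -0.1564, 0.042]
ee_rot: [[0.999, -0.05, 0.0], [-0.05, -0.999, -0.0], [0.0, 0.0, -1.0]]
contact_force: [-1.0, 0.4, 4.1]
width: 0.171
grip_force: 39.3
```

Call:
send_rows([
  [-1,0,-0.8,0,0,0,0],
  [-1,0,-1.6,0,0,0,0],
  [-1,0,-2.4,0,0,0,0],
  [-1,0,-3.2,0,0,0,0],
  [-1,0,-4,0,0,0,0],
  [-1,0,-4.8,0,0,0,0],
  [-1,0,-5.6,0,0,0,0],
  [-1,0,-6.4,0,0,0,0],
  [-1,0,-7.2,0,0,0,0],
  [-1,0,-8,0,0,0,0],
])

```text
time: 14.5
position: [0.5306, -0.0802, 0.0421]
ee_rot: [[0.999, -0.053, 0.002], [-0.053, -0.999, -0.005], [0.003, 0.005, -1.0]]
contact_force: [1.5, -7.1, 1.6]
width: 0.175
grip_force: 39.4
```

Call:
send_rows([
  [-1,0,-0.05,0,0,0,0],
  [-1,0,-0.1,0,0,0,0],
  [-1,0,-0.1,0,0,0,0],
  [-1,0,-0.1,0,0,0,0],
  [-1,0,-0.1,0,0,0,0],
  [-1,0,-0.1,0,0,0,0],
  [-1,0,-0.1,0,0,0,0],
  [-1,0,-0.1,0,0,0,0],
  [-1,0,-0.1,0,0,0,0],
  [-1,0,-0.1,0,0,0,0],
])

```text
time: 15.5
position: [0.5308, -0.0753, 0.0421]
ee_rot: [[0.999, -0.05, 0.002], [-0.05, -0.999, 0.0], [0.002, -0.0, -1.0]]
contact_force: [4.9, -2.3, 1.8]
width: 0.171
grip_force: 39.3
```

Call:
send_rows([
  [-1,0.05,-0.1,0,0,0,0],
  [-1,0.05,-0.2,0,0,0,0],
  [-1,0.05,-0.3,0,0,0,0],
  [-1,0.05,-0.3,0,0,0,0],
  [-1,0.05,-0.3,0,0,0,0],
  [-1,0.05,-0.3,0,0,0,0],
  [-1,0.05,-0.3,0,0,0,0],
  [-1,0.05,-0.3,0,0,0,0],
  [-1,0.05,-0.3,0,0,0,0],
  [-1,0.05,-0.3,0,0,0,0],
])

```text
time: 16.5
position: [0.531, -0.0723, 0.0421]
ee_rot: [[0.999, -0.05, 0.001], [-0.05, -0.999, 0.0], [0.001, -0.0, -1.0]]
contact_force: [4.0, -2.3, 2.8]
width: 0.169
grip_force: 39.4
```

Call:
send_rows([
  [-1,0,-0.1,0,0,0,0],
  [-1,0,-0.2,0,0,0,0],
  [-1,0,-0.2,0,0,0,0],
  [-1,0,-0.2,0,0,0,0],
  [-1,0,-0.2,0,0,0,0],
  [-1,0,-0.2,0,0,0,0],
  [-1,0,-0.2,0,0,0,0],
  [-1,0,-0.2,0,0,0,0],
  [-1,0,-0.2,0,0,0,0],
  [-1,0,-0.2,0,0,0,0],
])

```text
time: 17.5
position: [0.5311, -0.0703, 0.0421]
ee_rot: [[0.999, -0.05, 0.001], [-0.05, -0.999, 0.0], [0.001, -0.0, -1.0]]
contact_force: [4.4, -2.3, 3.0]
width: 0.166
grip_force: 39.4
```

Call:
send_rows([
  [-1,0,-0.1,0,0,0,0],
  [-1,0,-0.15,0,0,0,0],
  [-1,0,-0.15,0,0,0,0],
  [-1,0,-0.15,0,0,0,0],
  [-1,0,-0.15,0,0,0,0],
  [-1,0,-0.15,0,0,0,0],
  [-1,0,-0.15,0,0,0,0],
  [-1,0,-0.15,0,0,0,0],
  [-1,0,-0.15,0,0,0,0],
  [-1,0,-0.15,0,0,0,0],
])

```text
time: 18.5
position: [0.5314, -0.0652, 0.042]
ee_rot: [[0.999, -0.048, 0.002], [-0.048, -0.999, 0.004], [0.002, -0.004, -1.0]]
contact_force: [4.9, 3.0, 2.5]
width: 0.171
grip_force: 39.4
```

Call:
send_rows([
  [-1,0,-0.1,0,0,0,0],
  [-1,0,-0.1,0,0,0,0],
  [-1,0,-0.1,0,0,0,0],
  [-1,0,-0.1,0,0,0,0],
  [-1,0,-0.1,0,0,0,0],
  [-1,0,-0.1,0,0,0,0],
  [-1,0,-0.1,0,0,0,0],
  [-1,0,-0.1,0,0,0,0],
  [-1,0,-0.1,0,0,0,0],
  [-1,0,-0.1,0,0,0,0],
])

```text
time: 19.5
position: [0.5315, -0.0644, 0.042]
ee_rot: [[0.999, -0.048, 0.002], [-0.048, -0.999, 0.004], [0.002, -0.004, -1.0]]
contact_force: [6.4, 3.1, 1.6]
width: 0.17
grip_force: 39.4
```

Call:
send_rows([
  [-1,0,-0.1,0,0,0,0],
  [-1,0,-0.1,0,0,0,0],
  [-1,0,-0.1,0,0,0,0],
  [-1,0,-0.1,0,0,0,0],
  [-1,0,-0.1,0,0,0,0],
  [-1,0,-0.1,0,0,0,0],
  [-1,0,-0.1,0,0,0,0],
  [-1,0,-0.1,0,0,0,0],
  [-1,0,-0.1,0,0,0,0],
  [-1,0,-0.1,0,0,0,0],
])

```text
time: 20.5
position: [0.5315, -0.0641, 0.042]
ee_rot: [[0.999, -0.048, 0.002], [-0.048, -0.999, 0.003], [0.002, -0.003, -1.0]]
contact_force: [5.0, 1.5, 2.5]
width: 0.174
grip_force: 39.4
```

Call:
send_rows([
  [-1,0,-0.1,0,0,0,0],
  [-1,0,-0.1,0,0,0,0],
  [-1,0,-0.1,0,0,0,0],
  [-1,0,-0.1,0,0,0,0],
  [-1,0,-0.1,0,0,0,0],
  [-1,0,-0.1,0,0,0,0],
  [-1,0,-0.1,0,0,0,0],
  [-1,0,-0.1,0,0,0,0],
  [-1,0,-0.1,0,0,0,0],
  [-1,0,-0.1,0,0,0,0],
])

```text
time: 21.5
position: [0.5315, -0.064, 0.0421]
ee_rot: [[0.999, -0.049, 0.002], [-0.049, -0.999, 0.002], [0.002, -0.002, -1.0]]
contact_force: [5.2, 0.6, 2.8]
width: 0.166
grip_force: 39.4
```

Call:
send_rows([
  [-1,0,0,0,0,0,0],
  [-1,0,0,0,0,0,0],
  [-1,0,0,0,0,0,0],
  [-1,0,0,0,0,0,0],
  [-1,0,0,0,0,0,0],
  [-1,0,0,0,0,0,0],
  [-1,0,0,0,0,0,0],
  [-1,0,0,0,0,0,0],
  [-1,0,0,0,0,0,0],
  [-1,0,0,0,0,0,0],
])

```text
time: 22.5
position: [0.5315, -0.064, 0.0421]
ee_rot: [[0.999, -0.049, 0.002], [-0.049, -0.999, 0.002], [0.002, -0.002, -1.0]]
contact_force: [6.1, 1.0, 2.2]
width: 0.167
grip_force: 39.4
```

```bash
python3 - <<'E'
from h import *
s=ctrl.state();print(s['position'],s['contact_force'],s['grip_force'],abs(s['joint_velocities']).max())
im=ctrl.read_camera('top')[150:260,190:430,::-1];cv2.imwrite('pics/t9.png',cv2.resize(im,None,fx=3.3,fy=3.3,interpolation=cv2.INTER_CUBIC))
E
```

```text
[ 0.5315 -0.064   0.0421] [6.0967 0.9805 2.2482] 39.407253535464406 0.003924088729087736
```

View pics/t9.png

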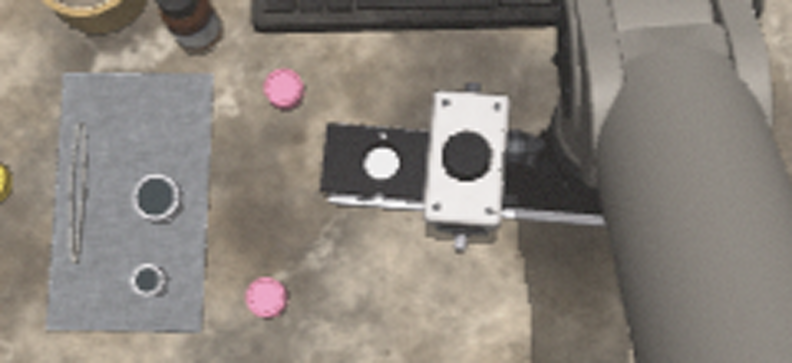

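```bash
python3 - <<'E'
from h import *
print(pt(305.6,199,.03,*top())-[.533,.0273,0], ctrl.close_job())
E
```

```text
the job is handed in; nothing more can be done
[0.006  0.0687 0.03  ] None
```

The 32 mm cell is seated in the pocket, the slide is pushed in to the notch beside it (about 92 mm of travel), and the job is handed in with the gripper still holding the knob at about 39 N; no verdict came back.

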